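# Load a counting chamber under its hold-down spring

### The arm

A 6-joint arm with a two-finger parallel gripper is mounted at the origin on the work surface. World frame = base frame: x ahead of the robot, y to its left, z up, the work surface at z = 0. Lengths are in m, angles in rad, forces in N, time in s.
With the tool pointing down it reaches from about 0.35 to 0.775 m from the base axis. Payload 7.3 kg.
Tool frame: the origin (TCP) lies at the very end of the fingers, on their centre line; the grasp point (between the pads) lies 19 mm behind it (env.tcp_to_grasp is the distance from the TCP to the grasp point, in m); z points along the fingers, y is the direction in which the jaws open and shut (so a half turn about z gives the same grasp; the last joint's range is limited). The gripper opens to 92 mm and grips with 3 to 60 N. Pads are 19 mm wide; open, the fingers measure 130 mm over their backs; the gripper's body (75 mm by 190 mm) begins 47 mm behind the grasp point.
Start: joints at [-1.43, 0.342, 1.524, -0, 1.275, -0.146], TCP at [0.149, -0.504, 0.19] pointing down, gripper open.
Joint ranges: [-2.53, 2.53], [-0.77, 2.02], [0.04, 2.7], [-1, 4.14], [0.28, 2.66], [-3.11, 3.11]. Speed limits (rad/s): [2.57, 2.57, 3.14, 3.14, 3.14, 3.14].

### API

Orientations are given as a unit quaternion [x, y, z, w].
In Python, from cell import env gives the robot as it stands.
- The arm moves only by the tool apply_moves, never from a script. Its argument "deltas" is a list of rows, each an object of numbers: "grip": the opening, from 0 (shut) to 1 (fully open); "tx", "ty", "tz": the shift along the tool's x, y, z in m; "wx", "wy", "wz": the turn, a rotation vector about the tool's x, y, z in degrees. A call has 1 to 10 rows; each row is the pose to reach, as a shift and turn from the pose commanded when the call began, along the tool's axes at that moment; what a row does not reach only later rows make up. A row lasts 1/8 s, in which the tool goes at most 62.5 mm and 10.7 degrees, less where a joint would pass 70% of its speed; a pose out of reach is approached as far as the arm can. A call with a gripper value outside its range is refused whole. The fingers move at their own pace and stop on an object; the grip force is fixed at half the most. Time passes only in rows, so rows that repeat a pose let the fingers close. It gives the time, the measured TCP pose, the force and the opening at its end, in the units of the state.
- env.get_obs(): the state, without advancing time (a new reading comes with each control period).
- env.get_image(name): name is "scene" or "top"; returns a dict with "color" (400x640x3 uint8, blue, green, red), "mtx" (3x3 intrinsics, pixels), "R" (3x3) and "t" (3): a world point X has camera coordinates R X + t. Camera axes: x right, y down, z forward; pixel columns grow to the right and rows downward; lengths in m; the calibration is good to about 2 mm. A picture is of the moment at which its call begins. There is no depth.
- env.sign_off(): hands the job in, once; it reports no verdict.
Trained networks look in the newest picture that a camera, given by its name, has taken for a name from the list of things; names that differ only in an ending like _2 or _b are one class to them, and where a whole thing is asked for, a point or a joint stands for the part that bears it (a point fixed in the world has none). Each returns a list of dicts, best first, with "score" (0 to 1); they miss things now and then, are a little off and sometimes report something else, mostly with a low value. They report only what shows in the picture. A call takes as long as a camera call. They do not tell look-alikes from the thing itself.
- env.find_in(camera, thing): "at" ([x, y, z] in m, in world coordinates, good to about 4 mm: the middle of the surface that is visible of it).
The state is a dict: "clock": time; "joints": joint angles; "qvel": joint speeds; "effort": joint torques, N m; "tcp_pos": TCP position; "tcp_rot": TCP orientation; "ft_force": force on the tool from outside, world axes, zero at the start; "torque": the same for the moment, N m; "finger_gap": finger opening in m.
Only numpy, scipy, OpenCV 4.12 (cv2) and the standard library are available. Lean on these libraries where they do the work, as an engineer would, in place of code of your own. Each camera call takes 0.05 s, during which the arm holds its last target.

### The job

A glass counting chamber lies loose in the right-hand lane (seen from the robot) of the two-lane microscope slide carrier. Press a fingertip down hard on the top of the glass and slide it along the lane, away from the robot, so that its leading end passes under the lane's leaf spring and comes to rest fully home against the end stop; then let go of it. Do not lift the chamber or pry the spring up, and leave the chamber that is already loaded, and everything else on the bench, alone.

Things in the scene. Friction and masses are not known exactly. Their poses are not given: they have to be found in the camera images.
- carrier: Black slide carrier fixed on the bench, 160 (x) x 110 (y) mm. Origin: centre of its underside, on the bench; z up; +x is the way chambers slide home. Two lanes along x, 37 mm wide, slippery floor 12 mm above the bench, centred at y = -25 mm (right-hand, looking along +x: to be loaded) and y = +25 mm (already loaded). The low ribs beside them stand 2.2 mm above the floor.
- chamber: Counting chamber to load: loose glass slab 76 (x) x 35 (y) x 4 mm, about 28 g, dark H-shaped groove in the middle of its top. Origin: centre of its underside, on the lane floor; z up; +x end leads. It must travel 22 to 25 mm to the stop.
- chamber_top (a point): Centre of the chamber's top face, 4 mm above chamber's origin. Only the top can be got at. Glass slides easily on the lane; a fingertip grips it far better, so a press of about 13 to 20 N drags it along, where a light touch slips. Press anywhere clear of the spring, such as the rear half.
- chamber_front (a point): Middle of the lower edge of the chamber's leading end (38 mm ahead of chamber's origin). When home it meets stop.
- near_land (a point): Edge of the near land at the open end of the right-hand lane, on the lane floor: carrier x = -50, y = -25, z = 12 mm. The land is 30 mm long and 4 mm above the floor, level with the top of the glass. The chamber's rear end starts 1 to 4 mm from it: no room for a finger behind the glass.
- stop (a point): Foot of the end stop of the right-hand lane, on the lane floor and centre line: carrier x = +52, y = -25, z = 12 mm. It is the face of the far block, which stands 8 mm above the floor, is 28 mm long and carries the leaf springs.
- lip (a point): Middle of the free end of the right-hand lane's leaf spring, the end of its upturned lip: at rest 28 mm ahead of the carrier's centre (24 mm short of the stop) and 18 mm above the bench.
- leaf (a joint): The right-hand lane's steel leaf spring, 24 mm wide, rooted on the far block; rad, 0 at rest, growing as it rises. At rest its lowest line, 15 mm short of the stop, is 1.5 mm above the lane floor; the lip turns up from there at 25 degrees. Glass pushed against the lip wedges it up, to about 0.13, against up to about 6 N; it then holds the glass down with about 4 N.
- chamber2: Like chamber, already home in the left-hand lane (y = +25 mm) under the other leaf spring. Leave alone. Origin: centre of its underside.
- dish: Small lidded culture dish, 63 mm across, 14 mm high, on the bench to the right of the carrier. Bystander. Origin: centre of its underside.
- cover_box: Cover-glass box, 34 x 30 x 22 mm, white with a clear lid, on the bench to the right of the carrier. Bystander. Origin: centre of its underside.
- tally: Steel hand tally counter, 44 mm across, 27 mm high, on the bench to the left of the carrier. Bystander. Origin: centre of its underside.
- well_plate: Lidded 24-well plate, 128 x 86 x 21 mm, on the bench at the left. Bystander. Origin: centre of its underside.
- medium: Amber reagent bottle with blue cap, 58 mm across, 125 mm tall, at the right, far side. Bystander. Origin: centre of its underside.
- flask: Culture flask lying flat, 75 x 52 x 26 mm with a white cap, at the left, far side. Bystander. Origin: centre of its underside.
- pen: Black marker pen lying on the bench at the right, 130 mm long, 15 mm thick. Bystander. Origin: centre of its underside.
There are look-alikes about, which are no part of the job. Leave any purple look-alike of the chamber alone. There is more than one size of the carrier; the one meant has the size given above.

How it is judged:
On the way:
1. the chamber's leading end goes under the leaf spring (spring raised more than 0.03 rad by it) while the fingers press on the chamber with more than 6 N (contact force between the fingers and chamber above 6 N and value of joint leaf above 0.03 rad and x of chamber_front in the frame of carrier above 0.03 m), for 0.1 s.
At the end, for the whole second after the job is handed in: The chamber rests flat on the floor of the right-hand lane with its leading end within 2.5 mm of the end stop, square in the lane, the leaf spring resting on top of it (spring angle 0.09 to 0.22 rad), let go and still (x of chamber_front in the frame of stop between -0.0025 and 0.002 m and y of chamber_front in the frame of stop between -0.004 and 0.004 m and z of chamber in the frame of carrier below 0.0135 m and angle between chamber's own z axis and vertical below 0.04 rad and angle between the x axis of chamber and the x axis of carrier, either way round below 0.06 rad and value of joint leaf between 0.09 and 0.22 rad and linear speed of chamber below 0.01 m/s); the robot touches nothing.
It fails at once if the chamber is lifted or carried: more than 6 mm off the lane floor, or tipped by more than 0.2 rad (z of chamber in the frame of carrier above 0.018 m or angle between chamber's own z axis and vertical above 0.2 rad).
It fails at once if the leaf spring is pried up beyond 0.35 rad (value of joint leaf above 0.35 rad).
It fails at once if the chamber already loaded is shifted by more than 5 mm (distance of chamber2 from where it was at the start of the episode above 0.005 m).
It fails at once if something else on the bench is moved by more than 20 mm (distance of any of dish, cover_box, tally, well_plate, medium, flask, pen from where it was at the start of the episode above 0.02 m).
It also fails if it takes over 38 s, if anything falls off the work surface, if the arm or the gripper's body presses on something with over 40 N, if the wrist force passes 120 N, or if a joint passes its speed limit or range.

## Working session

There is one attempt and no reset: what is moved stays moved. The work goes in short steps, Python scripts to look and compute and a tool call to move; the robot and the scene stay as the last step left them, time stands still between calls to the robot, and variables do not carry over. Pictures are saved under pics/ and viewed, and the job is handed in when it is done.

Besides the shell and the picture viewer there is one more tool, called as a command line: name --argument value ..., lists and objects as JSON in quotes. apply_moves: Moves the arm, as the interface text tells. Its arguments: {"type":"object","properties":{"deltas":{"type":"array"}},"required":["deltas"]}

```bash
mkdir -p pics; ls
python3 - <<'E'
from cell import env
import cv2,json
for c in ("scene","top"):
    im=env.get_image(c); cv2.imwrite(f"pics/{c}0.png",im["color"])
    print(c,im["mtx"].tolist(),im["R"].tolist(),im["t"].tolist())
    for n in ("carrier","chamber","chamber2","chamber_top","lip","stop","near_land","chamber_front"):
        try: print(n,[( [round(float(v),4) for v in d["at"]],round(d["score"],2)) for d in env.find_in(c,n)])
        except Exception as e: print(n,e)
o=env.get_obs();print(o)
E
```

```text
pics
scene [[434.52085712446745, 0.0, 316.95555083613556], [0.0, 434.52085712446745, 201.27765188876083], [0.0, 0.0, 1.0]] [[0.7413751116028766, 0.6710625219843721, 0.006167291447310017], [0.5787652377259973, -0.6347012805924555, -0.51204011953583], [-0.3396965461934988, 0.38318321466665417, -0.858939392799013]] [-0.3545421976712236, -0.22559234149136437, 1.2291722418094047]
carrier [([0.5586, 0.0664, 0.0193], 0.86), ([0.4569, -0.0282, 0.0159], 0.59), ([0.2545, -0.2438, 0.0175], 0.58)]
chamber [([0.5747, 0.0354, 0.0191], 0.74), ([0.5293, 0.0509, 0.0177], 0.73), ([0.4748, 0.2558, 0.0034], 0.67), ([0.5499, 0.0953, 0.0149], 0.59)]
chamber2 [([0.5747, 0.0354, 0.0191], 0.74), ([0.5293, 0.0509, 0.0177], 0.73), ([0.4748, 0.2558, 0.0034], 0.67), ([0.5499, 0.0953, 0.0149], 0.59)]
chamber_top [([0.5255, 0.0472, 0.0144], 0.82), ([0.4744, 0.2478, 0.0061], 0.77), ([0.6232, 0.155, 0.0241], 0.55)]
lip [([0.4549, -0.0285, 0.0191], 0.73), ([0.2973, -0.2774, 0.0237], 0.68)]
stop [([0.2564, -0.2489, 0.0212], 0.88), ([0.5572, 0.069, 0.0163], 0.84)]
near_land [([0.5608, 0.0712, 0.013], 0.92), ([0.2564, -
[... 1211 characters left out ...]
88, 0.0486, 0.0153], 0.74)]
{'clock': 0.9, 'joints': array([-1.43001773e+00,  3.41999385e-01,  1.52411642e+00, -2.19891867e-06,
        1.27539596e+00, -1.45985153e-01]), 'qvel': array([ 0.00130528,  0.00063497, -0.00220165, -0.00022008,  0.00150104,
        0.00139361]), 'effort': array([-2.12098472e-03, -4.31130445e+01, -2.44478005e+01,  7.15072732e-02,
        4.83148475e-02, -4.34412220e-05]), 'tcp_pos': array([ 0.14852633, -0.50356832,  0.19013509]), 'tcp_rot': array([ 9.89738371e-01,  1.42891412e-01, -1.15713489e-06,  4.04417329e-05]), 'ft_force': array([-0.57226344, -0.13756697,  0.39679524]), 'torque': array([-0.01291822, -0.01446859, -0.02433784]), 'finger_gap': 0.09220264562204618}
```

View pics/scene0.png

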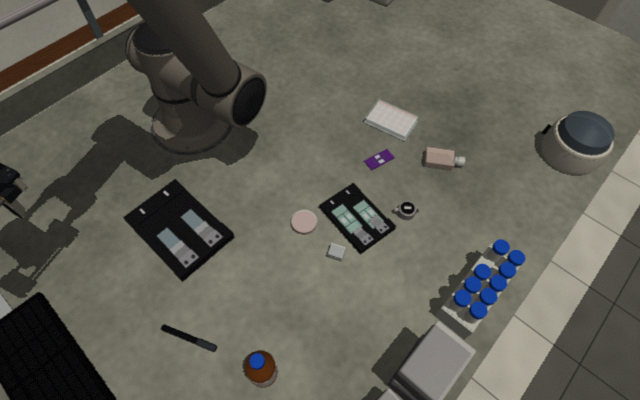

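View pics/top0.png

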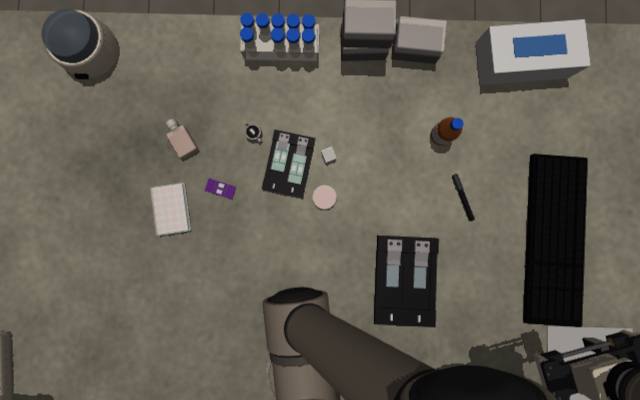

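Run:
```python
import cv2
a=cv2.imread("pics/top0.png");c=a[130:270,200:360]
cv2.imwrite("pics/topcrop.png",cv2.resize(c,None,fx=4.2,fy=4.2,interpolation=cv2.INTER_CUBIC)[:600])
a=cv2.imread("pics/scene0.png");c=a[120:270,300:500]
cv2.imwrite("pics/scenecrop.png",cv2.resize(c,None,fx=4,fy=4,interpolation=cv2.INTER_CUBIC))
```

```text
(no output)
```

View pics/topcrop.png

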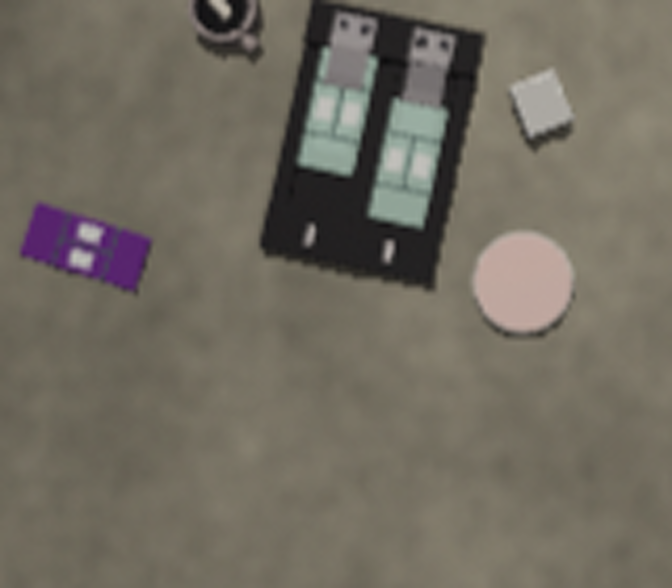

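View pics/scenecrop.png

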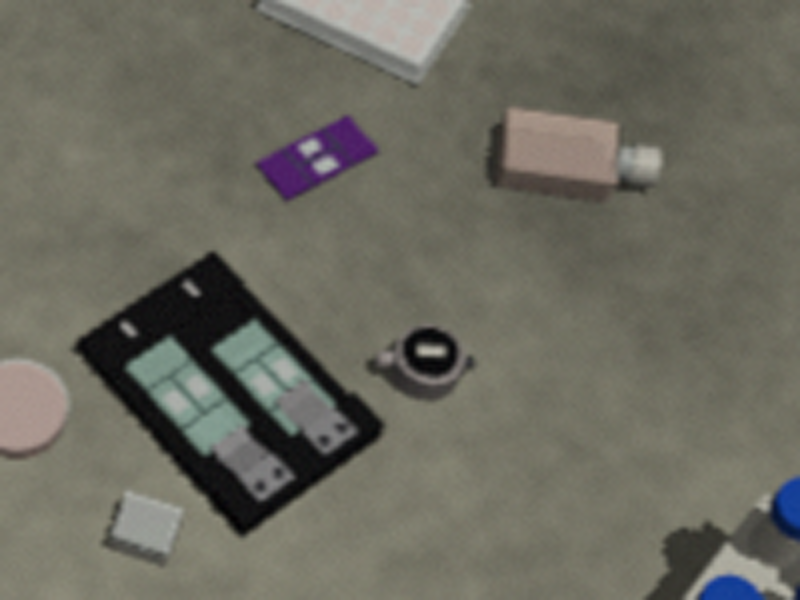

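```bash
cat > h.py <<'E'
import numpy as np,cv2
def unproj(im,uv,z):
    K,R,t=map(np.array,(im["mtx"],im["R"],im["t"]))
    d=np.c_[np.atleast_2d(uv),np.ones(len(np.atleast_2d(uv)))]@np.linalg.inv(K).T@R
    c=-R.T@t
    return c+d*((z-c[2])/d[:,2])[:,None]
def proj(im,X):
    K,R,t=map(np.array,(im["mtx"],im["R"],im["t"]))
    p=(np.atleast_2d(X)@R.T+t)@K.T
    return p[:,:2]/p[:,2:]
E
cat > m.py <<'E'
from cell import env
from h import *
from scipy.optimize import minimize
ims={c:env.get_image(c) for c in("top","scene")}
roi={"top":(240,120,330,210),"scene":(310,175,405,260)}
for c,im in ims.items():
    x0,y0,x1,y1=roi[c]; a=im["color"][y0:y1,x0:x1].astype(int)
    s=4; a=cv2.resize(im["color"][y0:y1,x0:x1],None,fx=s,fy=s,interpolation=cv2.INTER_CUBIC).astype(int)
    b,g,r=a[...,0],a[...,1],a[...,2]
    m=((g-r>12)&(g>90)).astype(np.uint8)
    m=cv2.morphologyEx(m,cv2.MORPH_CLOSE,np.ones((13,13)))
    n,l,st,ce=cv2.connectedComponentsWithStats(m)
    for i in range(1,n):
        if st[i,4]<800: continue
        cs=max(cv2.findContours((l==i).astype(np.uint8),0,2)[0],key=cv2.contourArea)[:,0]
        P=unproj(im,(cs+.5)/s-.5+[x0,y0],.016)[:,:2]
        rc=cv2.minAreaRect((P*1000).astype(np.float32)); print(c,"glass",st[i,4],rc, np.round(cv2.boxPoints(rc),1).tolist())
    k=((a.max(2)<45)).astype(np.uint8); k=cv2.morphologyEx(k|m,cv2.MORPH_CLOSE,np.ones((21,21)))
    cs=max(cv2.findContours(k,0,2)[0],key=cv2.contourArea)[:,0]
    P=unproj(im,(cs+.5)/s-.5+[x0,y0],.014)[:,:2]
    print(c,"carrier@14",cv2.minAreaRect((P*1000).astype(np.float32)),np.round(cv2.boxPoints(cv2.minAreaRect((P*1000).astype(np.float32))),1).tolist())
E
python3 m.py
```

```text
top glass 3983 ((559.2598876953125, 93.19033813476562), (35.252384185791016, 76.51194763183594), 79.46793365478516) [[518.4000244140625, 82.9000015258789], [593.5999755859375, 68.9000015258789], [600.0999755859375, 103.5], [524.9000244140625, 117.5]]
top glass 5192 ((527.5980224609375, 48.28957748413086), (34.92374801635742, 76.06829071044922), 79.40775299072266) [[487.0, 38.099998474121094], [561.7999877929688, 24.100000381469727], [568.2000122070312, 58.5], [493.3999938964844, 72.4000015258789]]
top carrier@14 ((539.9783935546875, 71.24777221679688), (109.77635955810547, 161.9701385498047), 79.47898864746094) [[450.29998779296875, 32.099998474121094], [609.5999755859375, 2.5], [629.5999755859375, 110.4000015258789], [470.3999938964844, 140.0]]
scene glass 4813 ((559.6766357421875, 94.80567932128906), (36.32712936401367, 75.52989959716797), 79.00858306884766) [[519.0999755859375, 84.19999694824219], [593.2999877929688, 69.80000305175781], [600.2000122070312, 105.4000015258789], [526.0999755859375, 119.80000305175781]]
scene glass 6149 ((529.220947265625, 49.708900451660156), (36.39544677734375, 77.07380676269531), 79.37952423095703) [[488.0, 38.900001525878906], [563.7000122070312, 24.700000762939453], [570.5, 60.5], [494.70001220703125, 74.69999694824219]]
scene carrier@14 ((543.30810546875, 71.38640594482422), (116.44102478027344, 162.64337158203125), 79.26432037353516) [[452.6000061035156, 29.299999237060547], [612.4000244140625, -1.0], [634.0999755859375, 113.4000015258789], [474.29998779296875, 143.6999969482422]]
```

Candidates for the chamber in the top view:
- the right-lane glass at (297,168)
- the loaded glass at (280,157)
- the purple slab at (220,188)
- two pale slabs in the larger carrier at (393,265) and (421,265)

I choose (297,168). Its carrier measures 162x110 mm, the slab is 76x35 mm, and it sits at carrier (-8.6, -24.5) mm, so about 22.6 mm of travel. The close crop confirms the leading end is just at the lip.

apply_moves --deltas '[{"grip":0,"tx":0.04,"ty":-0.034,"tz":0,"wz":2},{"grip":0,"tx":0.083,"ty":-0.071,"tz":0,"wz":5},{"grip":0,"tx":0.126,"ty":-0.108,"tz":0,"wz":8},{"grip":0,"tx":0.169,"ty":-0.144,"tz":0,"wz":11},{"grip":0,"tx":0.212,"ty":-0.181,"tz":0,"wz":14},{"grip":0,"tx":0.255,"ty":-0.218,"tz":0,"wz":17},{"grip":0,"tx":0.298,"ty":-0.254,"tz":0,"wz":20},{"grip":0,"tx":0.341,"ty":-0.291,"tz":0.01,"wz":23},{"grip":0,"tx":0.384,"ty":-0.328,"tz":0.02,"wz":25},{"grip":0,"tx":0.427,"ty":-0.364,"tz":0.03,"wz":26.98}]'

```text
invalid input
```

```bash
cat > s.py <<'E'
from cell import env
import sys,numpy as np
from scipy.spatial.transform import Rotation as Ro
o=env.get_obs();R=Ro.from_quat(o["tcp_rot"]).as_matrix()
c=np.array([.541,.0715,0]);a=np.radians(-10.55);M=np.array([[np.cos(a),-np.sin(a),0],[np.sin(a),np.cos(a),0],[0,0,1]])
print("t",round(float(o["clock"]),2),"tcp",np.round(o["tcp_pos"],4),"carrier",np.round(1000*M.T@(o["tcp_pos"]-c),1),"F_carrier",np.round(M.T@o["ft_force"],1),"gap",round(float(o["finger_gap"]),4),"yaw",np.round(np.degrees(np.arctan2(R[1,0],R[0,0])),2),"tz",np.round(R[:,2],3))
if len(sys.argv)>1:
    g=np.array([float(v) for v in sys.argv[1:4]]); print("delta tool",np.round(R.T@(g-o["tcp_pos"]),4))
E
python3 s.py 0.5105 0.0522 0.05
```

```text
t 1.0 tcp [ 0.1485 -0.5036  0.1901] carrier [-280.5 -637.2  190.1] F_carrier [-0.3 -0.6 -0.9] gap 0.0921 yaw 16.43 tz [-0. -0. -1.]
delta tool [ 0.5044 -0.4307  0.1401]
```

apply_moves --deltas '[{"grip":0,"tx":0.04,"ty":-0.034,"tz":0.0,"wx":0,"wy":0,"wz":2},{"grip":0,"tx":0.083,"ty":-0.071,"tz":0,"wx":0,"wy":0,"wz":5},{"grip":0,"tx":0.126,"ty":-0.108,"tz":0,"wx":0,"wy":0,"wz":8},{"grip":0,"tx":0.169,"ty":-0.144,"tz":0,"wx":0,"wy":0,"wz":11},{"grip":0,"tx":0.212,"ty":-0.181,"tz":0,"wx":0,"wy":0,"wz":14},{"grip":0,"tx":0.255,"ty":-0.218,"tz":0,"wx":0,"wy":0,"wz":17},{"grip":0,"tx":0.298,"ty":-0.254,"tz":0,"wx":0,"wy":0,"wz":20},{"grip":0,"tx":0.341,"ty":-0.291,"tz":0.01,"wx":0,"wy":0,"wz":23},{"grip":0,"tx":0.384,"ty":-0.328,"tz":0.02,"wx":0,"wy":0,"wz":25},{"grip":0,"tx":0.427,"ty":-0.364,"tz":0.03,"wx":0,"wy":0,"wz":26.98}]'

```text
clock: 2.25
tcp_pos: [0.4561, -0.0319, 0.1601]
tcp_rot: [0.996, -0.092, 0.001, 0.0]
ft_force: [0.5, -1.3, 0.6]
finger_gap: 0.0009
```

```bash
python3 s.py 0.5105 0.0522 0.05
```

```text
t 2.25 tcp [ 0.4561 -0.0319  0.1601] carrier [ -64.5 -117.2  160.1] F_carrier [ 0.8 -1.1  0.6] gap 0.0009 yaw -10.6 tz [ 0.001 -0.    -1.   ]
delta tool [ 0.0378 -0.0927  0.1101]
```

apply_moves --deltas '[{"grip":0,"tx":0.02,"ty":-0.045,"tz":0.03,"wx":0,"wy":0,"wz":0},{"grip":0,"tx":0.038,"ty":-0.0925,"tz":0.06,"wx":0,"wy":0,"wz":0},{"grip":0,"tx":0.038,"ty":-0.0925,"tz":0.1,"wx":0,"wy":0,"wz":0},{"grip":0,"tx":0.038,"ty":-0.0925,"tz":0.125,"wx":0,"wy":0,"wz":0},{"grip":0,"tx":0.038,"ty":-0.0925,"tz":0.13,"wx":0,"wy":0,"wz":0},{"grip":0,"tx":0.038,"ty":-0.0925,"tz":0.13,"wx":0,"wy":0,"wz":0},{"grip":0,"tx":0.038,"ty":-0.0925,"tz":0.13,"wx":0,"wy":0,"wz":0}]'

```text
clock: 3.12
tcp_pos: [0.5104, 0.0501, 0.0314]
tcp_rot: [0.996, -0.092, 0.001, -0.0]
ft_force: [-0.3, -0.9, 0.6]
finger_gap: 0.0006
```

```bash
python3 s.py 0.5105 0.0522 0.03
python3 - <<'E'
from cell import env
import cv2
im=env.get_image("scene")["color"][150:270,290:450]
cv2.imwrite("pics/s1.png",cv2.resize(im,None,fx=4,fy=4,interpolation=cv2.INTER_CUBIC))
E
```

```text
t 3.12 tcp [0.5104 0.0501 0.0314] carrier [-26.2 -26.6  31.4] F_carrier [-0.1 -1.   0.6] gap 0.0006 yaw -10.57 tz [ 0.003 -0.    -1.   ]
delta tool [-0.0003 -0.0021  0.0014]
```

View pics/s1.png

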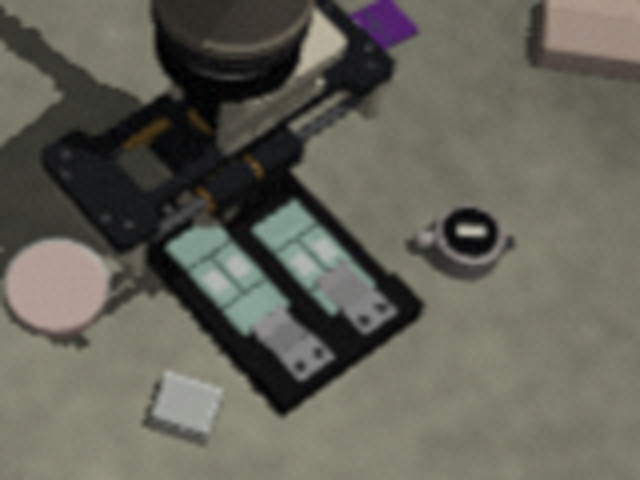

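```bash
python3 - <<'E'
from cell import env
from h import *
im=env.get_image("scene");o=env.get_obs();p=o["tcp_pos"]
for X in (p,[p[0],p[1],.016],p+[0,0,.04]): print((proj(im,X)-[290,150])*4)
c=im["color"][180:230,320:370]
cv2.imwrite("pics/s2.png",cv2.resize(c,None,fx=10,fy=10,interpolation=cv2.INTER_CUBIC))
E
python3 m.py | grep top
```

```text
[[203.26828002 241.40468754]]
[[201.93999602 253.70999406]]
[[206.92547614 207.52419255]]
top carrier@14 ((533.593505859375, 80.25559997558594), (187.0438232421875, 236.67262268066406), 3.9681742191314697) [[432.1000061035156, 191.8000030517578], [448.5, -44.29999923706055], [635.0999755859375, -31.299999237060547], [618.7000122070312, 204.8000030517578]]
```

View pics/s2.png

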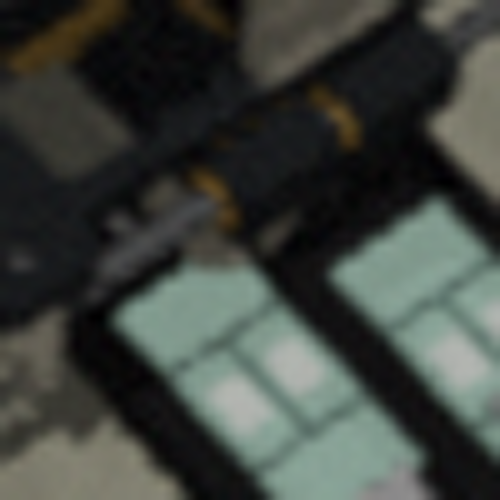

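apply_moves --deltas '[{"grip":0,"tx":0.007,"ty":-0.0015,"tz":0.005,"wx":0,"wy":0,"wz":0},{"grip":0,"tx":0.007,"ty":-0.0015,"tz":0.01,"wx":0,"wy":0,"wz":0},{"grip":0,"tx":0.007,"ty":-0.0015,"tz":0.01,"wx":0,"wy":0,"wz":0}]'

```text
clock: 3.7
tcp_pos: [0.5161, 0.0505, 0.0194]
tcp_rot: [0.996, -0.092, -0.001, 0.0]
ft_force: [-1.0, -0.3, 0.7]
finger_gap: 0.0005
```

```bash
python3 s.py
python3 - <<'E'
from cell import env
from h import *
im=env.get_image("scene");o=env.get_obs();p=o["tcp_pos"]
print((proj(im,p)-[320,180])*10)
c=im["color"][180:230,320:370]
cv2.imwrite("pics/s3.png",cv2.resize(c,None,fx=10,fy=10,interpolation=cv2.INTER_CUBIC))
E
```

```text
t 3.7 tcp [0.5161 0.0505 0.0194] carrier [-20.7 -25.2  19.4] F_carrier [-1.  -0.5  0.7] gap 0.0005 yaw -10.55 tz [-0.002 -0.    -1.   ]
[[225.29662897 340.48344378]]
```

View pics/s3.png

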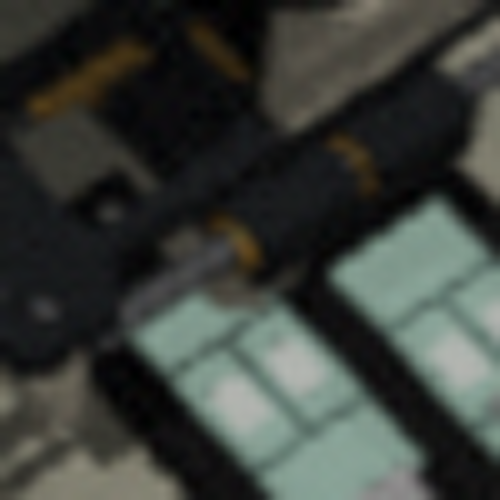

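apply_moves --deltas '[{"grip":0,"tx":0,"ty":0,"tz":0.002,"wx":0,"wy":0,"wz":0},{"grip":0,"tx":0,"ty":0,"tz":0.003,"wx":0,"wy":0,"wz":0},{"grip":0,"tx":0,"ty":0,"tz":0.004,"wx":0,"wy":0,"wz":0},{"grip":0,"tx":0,"ty":0,"tz":0.005,"wx":0,"wy":0,"wz":0},{"grip":0,"tx":0,"ty":0,"tz":0.005,"wx":0,"wy":0,"wz":0}]'

```text
clock: 4.38
tcp_pos: [0.5165, 0.0505, 0.015]
tcp_rot: [0.996, -0.092, -0.0, 0.0]
ft_force: [-0.5, 0.6, -0.1]
finger_gap: 0.0005
```

apply_moves --deltas '[{"grip":0,"tx":0,"ty":0,"tz":0.0005,"wx":0,"wy":0,"wz":0},{"grip":0,"tx":0,"ty":0,"tz":0.001,"wx":0,"wy":0,"wz":0},{"grip":0,"tx":0,"ty":0,"tz":0.001,"wx":0,"wy":0,"wz":0}]'

```text
clock: 4.75
tcp_pos: [0.5166, 0.0505, 0.0141]
tcp_rot: [0.996, -0.092, -0.0, 0.0]
ft_force: [-1.1, 0.3, 0.0]
finger_gap: 0.0003
```

apply_moves --deltas '[{"grip":0,"tx":0,"ty":0,"tz":0.001,"wx":0,"wy":0,"wz":0},{"grip":0,"tx":0,"ty":0,"tz":0.0015,"wx":0,"wy":0,"wz":0},{"grip":0,"tx":0,"ty":0,"tz":0.0015,"wx":0,"wy":0,"wz":0}]'

```text
clock: 5.12
tcp_pos: [0.5165, 0.0505, 0.0125]
tcp_rot: [0.996, -0.092, -0.0, 0.0]
ft_force: [0.3, 0.0, -0.4]
finger_gap: 0.0004
```

```bash
python3 s.py
python3 - <<'E'
from cell import env
from h import *
for c,(x,y) in (("scene",(320,180)),("top",(270,140))):
    im=env.get_image(c);o=env.get_obs();p=o["tcp_pos"]
    print((proj(im,p)-[x,y])*10)
    cc=im["color"][y:y+50,x:x+50]
    cv2.imwrite(f"pics/{c}4.png",cv2.resize(cc,None,fx=10,fy=10,interpolation=cv2.INTER_CUBIC))
E
```

```text
t 5.12 tcp [0.5165 0.0505 0.0125] carrier [-20.2 -25.1  12.5] F_carrier [ 0.3  0.1 -0.4] gap 0.0004 yaw -10.55 tz [-0. -0. -1.]
[[224.8447067  355.38623395]]
[[258.17937365 327.45158839]]
```

View pics/scene4.png

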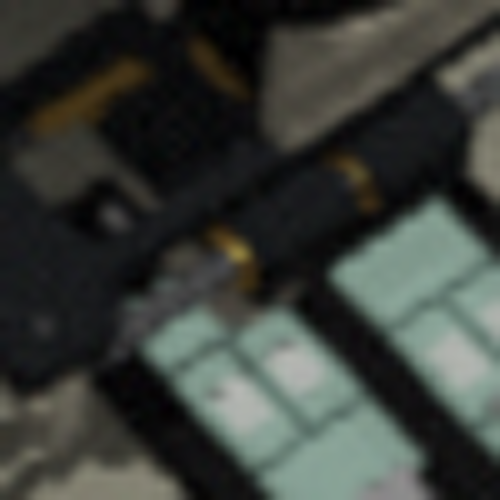

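View pics/top4.png

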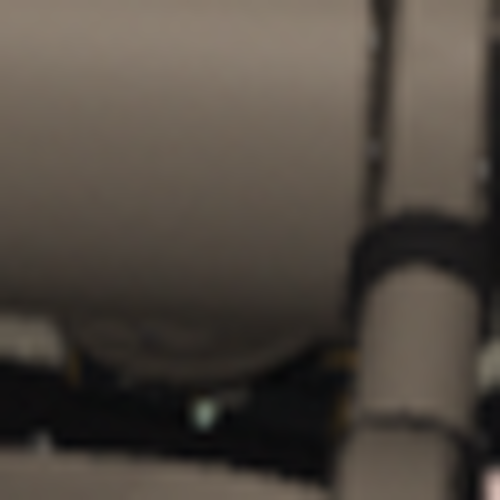

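apply_moves --deltas '[{"grip":0,"tx":0,"ty":0,"tz":0.001,"wx":0,"wy":0,"wz":0},{"grip":0,"tx":0,"ty":0,"tz":0.0015,"wx":0,"wy":0,"wz":0},{"grip":0,"tx":0,"ty":0,"tz":0.0015,"wx":0,"wy":0,"wz":0}]'

```text
clock: 5.6
tcp_pos: [0.5165, 0.0505, 0.011]
tcp_rot: [0.996, -0.092, -0.0, 0.0]
ft_force: [0.8, 0.5, 0.4]
finger_gap: 0.0008
```

```bash
python3 s.py; python3 -c "
from cell import env;print(env.get_obs()['effort'],env.get_obs()['torque'])"
```

```text
t 5.6 tcp [0.5165 0.0505 0.011 ] carrier [-20.2 -25.1  11. ] F_carrier [0.7 0.6 0.4] gap 0.0008 yaw -10.55 tz [-0. -0. -1.]
[-1.17968575e-03 -4.65256941e+01 -1.75817227e+01  1.84475561e-02
 -9.15434235e-02  2.51804499e-05] [ 0.01273158  0.08426547 -0.02918991]
```

apply_moves --deltas '[{"grip":0,"tx":0,"ty":0,"tz":0.0005,"wx":0,"wy":0,"wz":0},{"grip":0,"tx":0,"ty":0,"tz":0.001,"wx":0,"wy":0,"wz":0},{"grip":0,"tx":0,"ty":0,"tz":0.001,"wx":0,"wy":0,"wz":0}]'

```text
clock: 5.98
tcp_pos: [0.5165, 0.0505, 0.0101]
tcp_rot: [0.996, -0.092, -0.0, 0.0]
ft_force: [0.5, -0.1, -0.2]
finger_gap: 0.0003
```

```bash
python3 s.py
python3 - <<'E'
from cell import env
from h import *
im=env.get_image("scene")
cc=im["color"][185:225,320:373]
cv2.imwrite(f"pics/s5.png",cv2.resize(cc,None,fx=15,fy=15,interpolation=cv2.INTER_LANCZOS4))
E
```

```text
t 5.97 tcp [0.5165 0.0505 0.0101] carrier [-20.2 -25.1  10.1] F_carrier [ 0.5 -0.1 -0.2] gap 0.0003 yaw -10.55 tz [-0. -0. -1.]
```

View pics/s5.png

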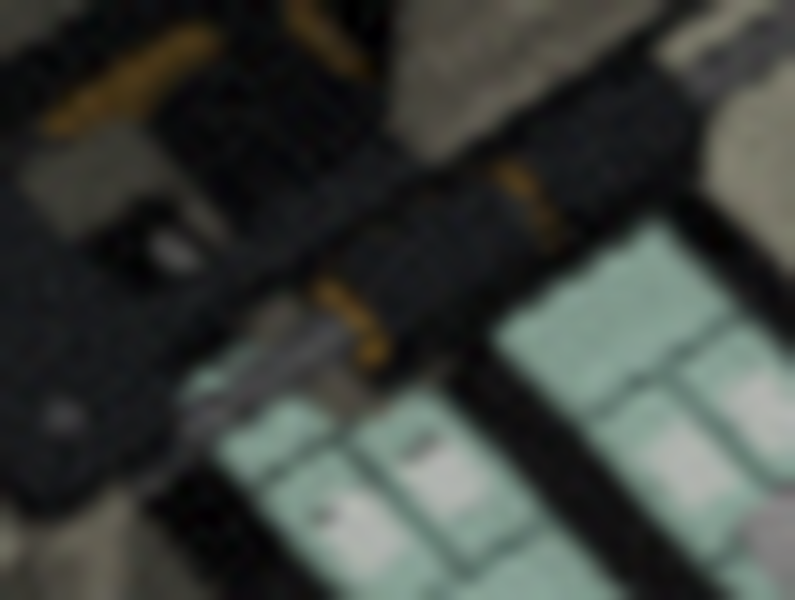

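apply_moves --deltas '[{"grip":0,"tx":0,"ty":0,"tz":0.0005,"wx":0,"wy":0,"wz":0},{"grip":0,"tx":0,"ty":0,"tz":0.001,"wx":0,"wy":0,"wz":0},{"grip":0,"tx":0,"ty":0,"tz":0.0015,"wx":0,"wy":0,"wz":0}]'

```text
clock: 6.4
tcp_pos: [0.5166, 0.0505, 0.0086]
tcp_rot: [0.996, -0.092, 0.0, 0.0]
ft_force: [-0.3, 0.1, -0.9]
finger_gap: 0.0004
```

```bash
python3 s.py
python3 - <<'E'
from cell import env
from h import *
im=env.get_image("scene")
cv2.imwrite("pics/s6.png",im["color"])
c=np.array([.541,.0715,0])
a=np.radians(-10.55);M=np.array([[np.cos(a),-np.sin(a),0],[np.sin(a),np.cos(a),0],[0,0,1]])
for p in ((420,445),(325,515),(340,410)):
    print(p,[np.round(1000*M.T@(unproj(im,[[320+p[0]/15-.5,185+p[1]/15-.5]],z)[0]-c),1).tolist() for z in (.016,.03,.04)])
E
```

```text
t 6.4 tcp [0.5166 0.0505 0.0086] carrier [-20.1 -25.1   8.6] F_carrier [-0.3  0.  -0.9] gap 0.0004 yaw -10.55 tz [ 0. -0. -1.]
(420, 445) [[-14.4, -14.3, 16.0], [-9.0, -20.0, 30.0], [-5.0, -24.0, 40.0]]
(325, 515) [[-13.7, -34.7, 16.0], [-8.2, -40.1, 30.0], [-4.3, -44.0, 40.0]]
(340, 410) [[-27.4, -20.5, 16.0], [-21.7, -26.1, 30.0], [-17.6, -30.1, 40.0]]
```

apply_moves --deltas '[{"grip":0,"tx":0,"ty":0,"tz":0.0005,"wx":0,"wy":0,"wz":0},{"grip":0,"tx":0,"ty":0,"tz":0.001,"wx":0,"wy":0,"wz":0},{"grip":0,"tx":0,"ty":0,"tz":0.0015,"wx":0,"wy":0,"wz":0},{"grip":0,"tx":0,"ty":0,"tz":0.002,"wx":0,"wy":0,"wz":0}]'

```text
clock: 6.95
tcp_pos: [0.5166, 0.0505, 0.0066]
tcp_rot: [0.996, -0.092, 0.0, 0.0]
ft_force: [0.1, -0.8, 0.2]
finger_gap: 0.0006
```

```bash
python3 s.py
```

```text
t 6.95 tcp [0.5166 0.0505 0.0066] carrier [-20.2 -25.1   6.6] F_carrier [ 0.2 -0.8  0.2] gap 0.0006 yaw -10.55 tz [ 0. -0. -1.]
```

apply_moves --deltas '[{"grip":0,"tx":0,"ty":0,"tz":0.0005,"wx":0,"wy":0,"wz":0},{"grip":0,"tx":0,"ty":0,"tz":0.001,"wx":0,"wy":0,"wz":0},{"grip":0,"tx":0,"ty":0,"tz":0.0015,"wx":0,"wy":0,"wz":0},{"grip":0,"tx":0,"ty":0,"tz":0.002,"wx":0,"wy":0,"wz":0}]'

```text
clock: 7.45
tcp_pos: [0.5166, 0.0505, 0.0046]
tcp_rot: [0.996, -0.092, 0.0, 0.0]
ft_force: [-0.1, -0.5, 0.1]
finger_gap: 0.0003
```

Run:
```python
from cell import env
from h import *
im=env.get_image("scene")
cc=im["color"][185:225,320:373]
cv2.imwrite(f"pics/s7.png",cv2.resize(cc,None,fx=15,fy=15,interpolation=cv2.INTER_LANCZOS4))
im=env.get_image("top")
cv2.imwrite("pics/t7.png",im["color"])
```

```text
(no output)
```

View pics/s7.png

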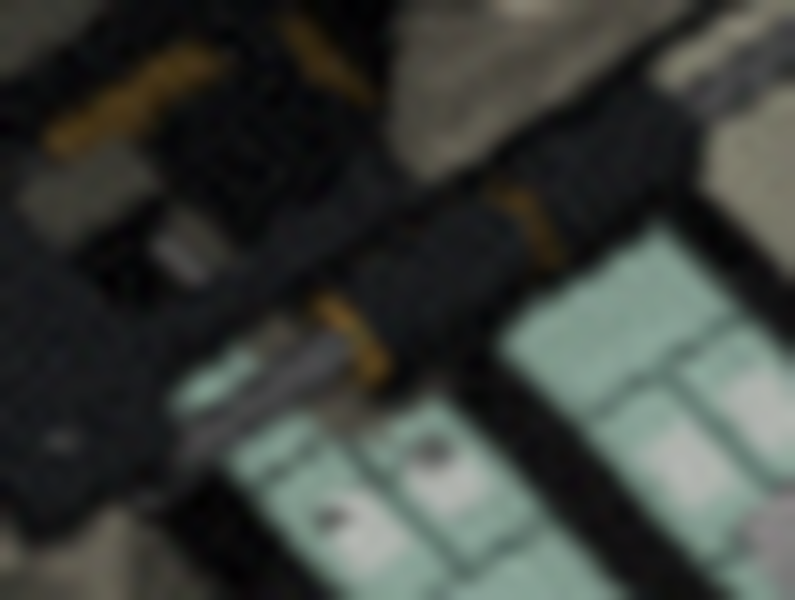

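View pics/t7.png

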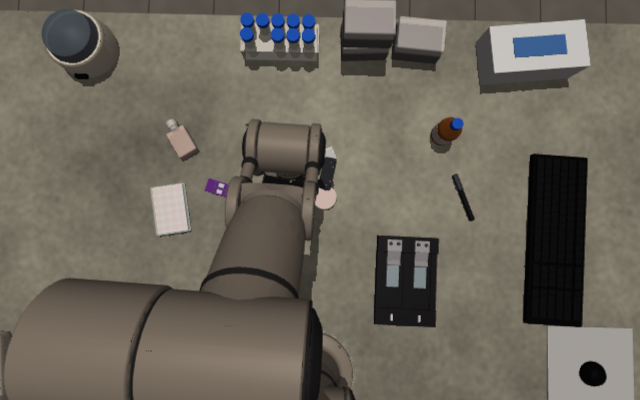

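apply_moves --deltas '[{"grip":0,"tx":0,"ty":0,"tz":0.0005,"wx":0,"wy":0,"wz":0},{"grip":0,"tx":0,"ty":0,"tz":0.001,"wx":0,"wy":0,"wz":0},{"grip":0,"tx":0,"ty":0,"tz":0.0015,"wx":0,"wy":0,"wz":0},{"grip":0,"tx":0,"ty":0,"tz":0.002,"wx":0,"wy":0,"wz":0}]'

```text
clock: 8.05
tcp_pos: [0.5166, 0.0505, 0.0026]
tcp_rot: [0.996, -0.092, 0.0, 0.0]
ft_force: [-0.1, 0.3, -0.1]
finger_gap: 0.0003
```

apply_moves --deltas '[{"grip":0,"tx":0,"ty":0,"tz":0.0005,"wx":0,"wy":0,"wz":0},{"grip":0,"tx":0,"ty":0,"tz":0.001,"wx":0,"wy":0,"wz":0},{"grip":0,"tx":0,"ty":0,"tz":0.0015,"wx":0,"wy":0,"wz":0}]'

```text
clock: 8.43
tcp_pos: [0.5166, 0.0505, 0.0011]
tcp_rot: [0.996, -0.092, 0.0, 0.0]
ft_force: [0.3, 0.0, -0.3]
finger_gap: 0.0006
```

```bash
python3 s.py
```

```text
t 8.43 tcp [0.5166 0.0505 0.0011] carrier [-20.2 -25.1   1.1] F_carrier [ 0.3  0.1 -0.3] gap 0.0006 yaw -10.55 tz [ 0. -0. -1.]
```

apply_moves --deltas '[{"grip":0,"tx":0,"ty":0,"tz":0.0005,"wx":0,"wy":0,"wz":0},{"grip":0,"tx":0,"ty":0,"tz":0.001,"wx":0,"wy":0,"wz":0},{"grip":0,"tx":0,"ty":0,"tz":0.0015,"wx":0,"wy":0,"wz":0}]'

```text
clock: 8.8
tcp_pos: [0.5166, 0.0505, -0.0004]
tcp_rot: [0.996, -0.092, 0.0, 0.0]
ft_force: [-0.2, 0.6, 0.8]
finger_gap: -0.0001
```

```bash
python3 s.py;python3 - <<'E'
from cell import env
from h import *
im=env.get_image("scene")
cc=im["color"][185:225,320:373]
cv2.imwrite(f"pics/s8.png",cv2.resize(cc,None,fx=15,fy=15,interpolation=cv2.INTER_LANCZOS4))
E
```

```text
t 8.8 tcp [ 5.166e-01  5.050e-02 -4.000e-04] carrier [-20.2 -25.1  -0.4] F_carrier [-0.3  0.6  0.8] gap -0.0001 yaw -10.55 tz [ 0. -0. -1.]
```

View pics/s8.png

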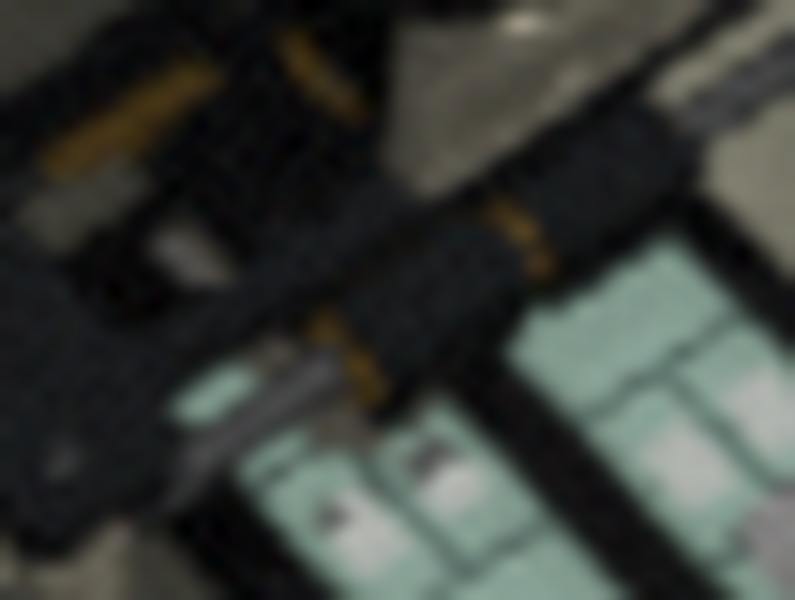

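apply_moves --deltas '[{"grip":0,"tx":0,"ty":0,"tz":0.0005,"wx":0,"wy":0,"wz":0},{"grip":0,"tx":0,"ty":0,"tz":0.001,"wx":0,"wy":0,"wz":0},{"grip":0,"tx":0,"ty":0,"tz":0.001,"wx":0,"wy":0,"wz":0}]'

```text
clock: 9.22
tcp_pos: [0.5166, 0.0505, -0.0014]
tcp_rot: [0.996, -0.092, -0.0, 0.0]
ft_force: [-0.1, -0.2, 0.4]
finger_gap: 0.0002
```

```bash
python3 s.py
```

```text
t 9.22 tcp [ 0.5166  0.0505 -0.0014] carrier [-20.2 -25.1  -1.4] F_carrier [-0.1 -0.2  0.4] gap 0.0002 yaw -10.55 tz [-0. -0. -1.]
```

apply_moves --deltas '[{"grip":0,"tx":0,"ty":0,"tz":0.0005,"wx":0,"wy":0,"wz":0},{"grip":0,"tx":0,"ty":0,"tz":0.001,"wx":0,"wy":0,"wz":0},{"grip":0,"tx":0,"ty":0,"tz":0.0015,"wx":0,"wy":0,"wz":0}]'

```text
clock: 9.6
tcp_pos: [0.5166, 0.0505, -0.0029]
tcp_rot: [0.996, -0.092, 0.0, 0.0]
ft_force: [1.1, 0.3, -0.1]
finger_gap: 0.0003
```

```bash
python3 s.py
```

```text
t 9.6 tcp [ 0.5166  0.0505 -0.0029] carrier [-20.2 -25.1  -2.9] F_carrier [ 1.   0.5 -0.1] gap 0.0003 yaw -10.55 tz [ 0. -0. -1.]
```

apply_moves --deltas '[{"grip":0,"tx":0,"ty":0,"tz":0.0005,"wx":0,"wy":0,"wz":0},{"grip":0,"tx":0,"ty":0,"tz":0.001,"wx":0,"wy":0,"wz":0},{"grip":0,"tx":0,"ty":0,"tz":0.0015,"wx":0,"wy":0,"wz":0}]'

```text
clock: 9.98
tcp_pos: [0.5166, 0.0505, -0.0044]
tcp_rot: [0.996, -0.092, 0.0, 0.0]
ft_force: [-0.5, 0.4, -0.8]
finger_gap: 0.0007
```

```bash
python3 s.py;python3 - <<'E'
from cell import env
from h import *
im=env.get_image("scene")
cc=im["color"][185:225,320:373]
cv2.imwrite(f"pics/s9.png",cv2.resize(cc,None,fx=15,fy=15,interpolation=cv2.INTER_LANCZOS4))
E
```

```text
t 9.97 tcp [ 0.5166  0.0505 -0.0044] carrier [-20.2 -25.1  -4.4] F_carrier [-0.6  0.3 -0.8] gap 0.0007 yaw -10.55 tz [-0. -0. -1.]
```

View pics/s9.png

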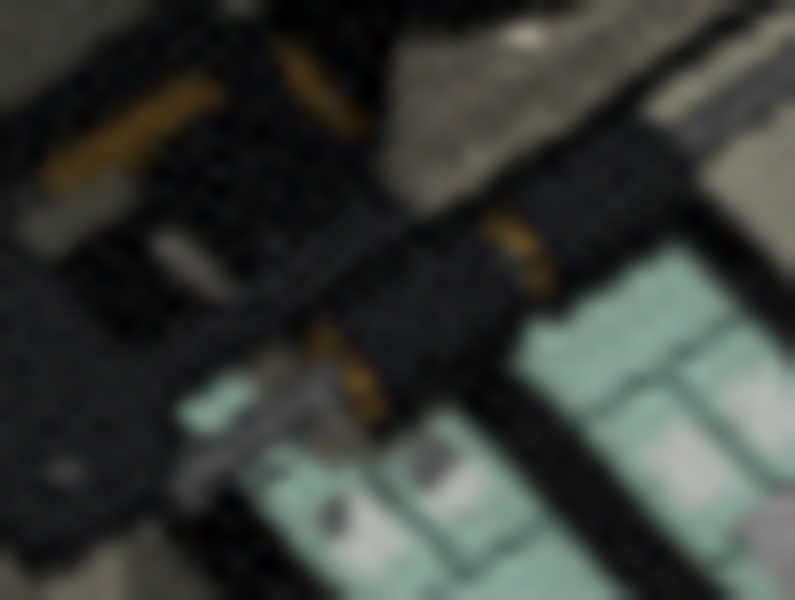

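```bash
cat > ov.py <<'E'
from cell import env
from h import *
import sys
im=env.get_image("scene");p=env.get_obs()["tcp_pos"]
x0,y0,s=305,165,11
cc=cv2.resize(im["color"][y0:y0+54,x0:x0+72],None,fx=s,fy=s,interpolation=cv2.INTER_LANCZOS4)
cv2.imwrite(sys.argv[2]+"_raw.png",cc)
a=np.radians(-10.55);M=np.array([[np.cos(a),-np.sin(a),0],[np.sin(a),np.cos(a),0],[0,0,1]])
off=float(sys.argv[1])
def box(hx,hy,z0,z1,col):
    q=lambda x,y,z: tuple(int(v) for v in ((proj(im,p+M@np.array([x,y,z+off]))[0]-[x0,y0]+.5)*s))
    c=[(-hx,-hy),(hx,-hy),(hx,hy),(-hx,hy)]
    for i in range(4):
        A,B=c[i],c[(i+1)%4]
        for z in(z0,z1): cv2.line(cc,q(*A,z),q(*B,z),col,1)
        cv2.line(cc,q(*A,z0),q(*A,z1),col,1)
box(.0095,.019,0,.066,(0,0,255)); box(.0375,.095,.066,.09,(0,255,255))
cv2.imwrite(sys.argv[2]+".png",cc)
E
python3 ov.py 0.02 pics/ov1
```

```text
(no output)
```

View pics/ov1.png

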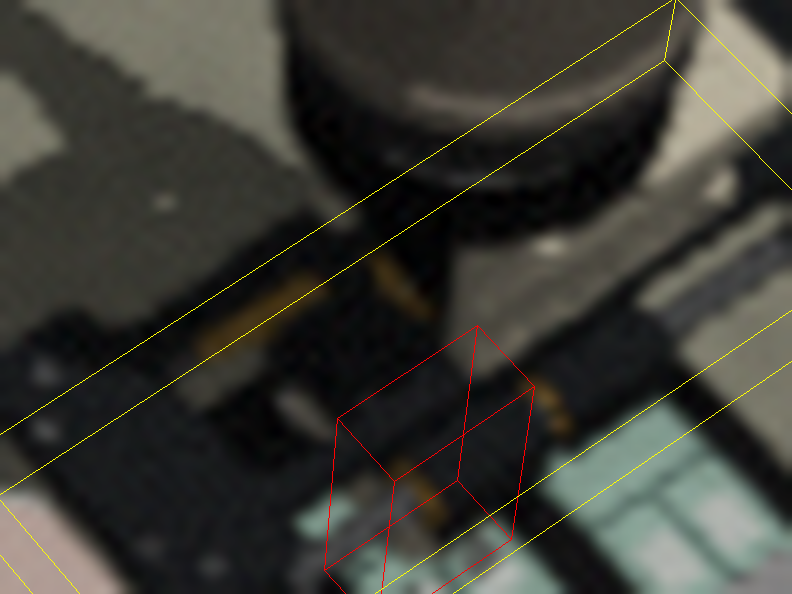

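View pics/ov1_raw.png

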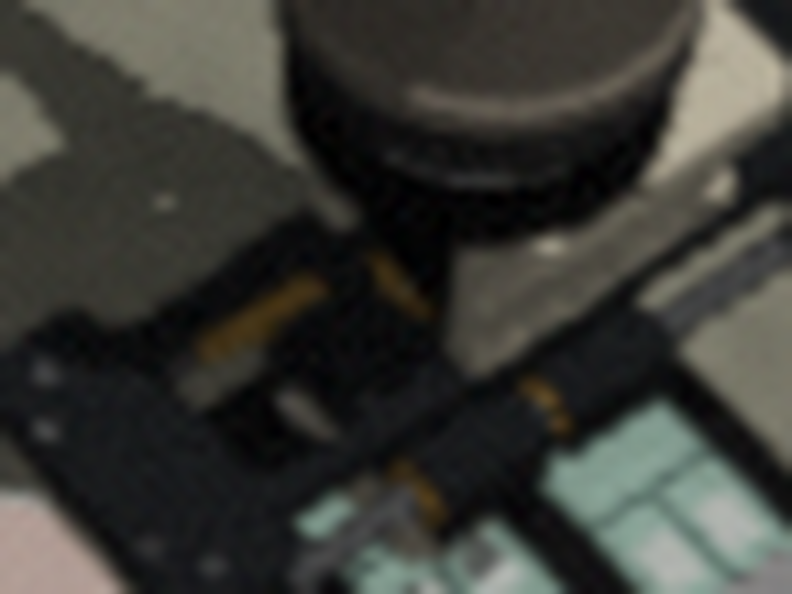

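Run:
```python
import cv2
a=cv2.imread("pics/top0.png");cv2.imwrite("pics/g0.png",cv2.resize(a[310:400,460:640],None,fx=4.4,fy=4.4,interpolation=cv2.INTER_CUBIC))
a=cv2.imread("pics/scene0.png");cv2.imwrite("pics/g1.png",cv2.resize(a[140:260,0:120],None,fx=5,fy=5,interpolation=cv2.INTER_CUBIC))
```

```text
(no output)
```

View pics/g0.png

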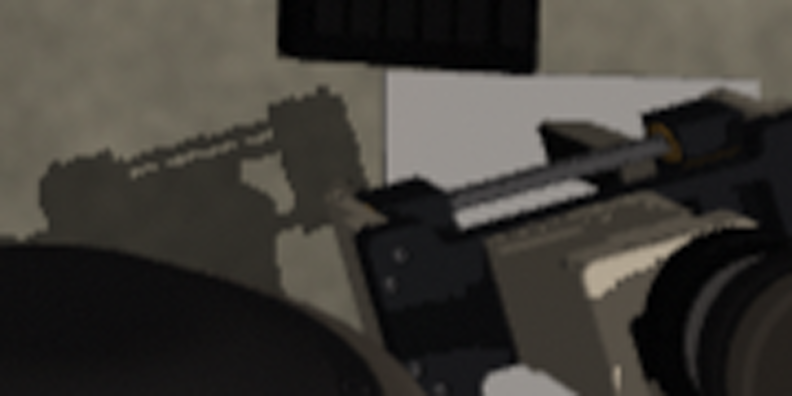

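View pics/g1.png

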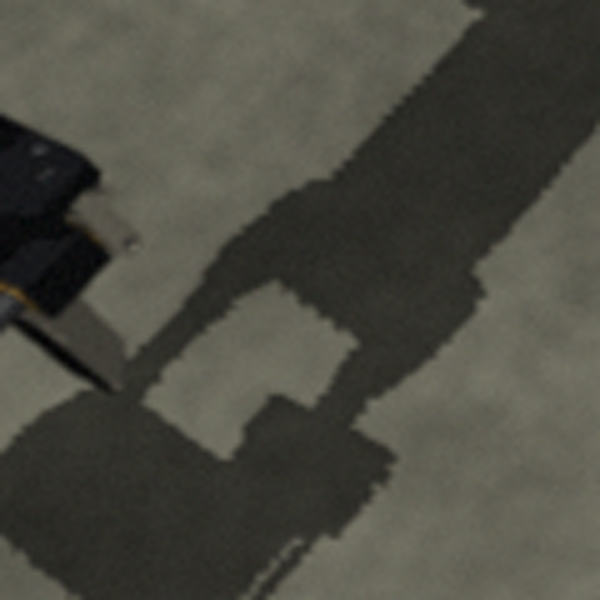

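Run:
```python
import numpy as np
from h import *
K=np.array([[434.52,0,316.956],[0,434.52,201.278],[0,0,1]])
R=np.array([[0.7413751116028766, 0.6710625219843721, 0.006167291447310017], [0.5787652377259973, -0.6347012805924555, -0.51204011953583], [-0.3396965461934988, 0.38318321466665417, -0.858939392799013]]);t=[-0.3545421976712236, -0.22559234149136437, 1.2291722418094047]
im=dict(mtx=K,R=R,t=t)
p=np.array([.1485,-.5036,.1901]);y=np.array([.283,-.959,0]);x=np.array([.959,.283,0])
for s in(1,-1):
  for sx in (-.0095,0,.0095):
    print(s,sx,[proj(im,p+s*.046*y+sx*x+[0,0,dz])[0].round(1) for dz in(0,.02,.04)])
```

```text
1 -0.0095 [array([-12.9, 263.3]), array([-20., 259.]), array([-27.5, 254.5])]
1 0 [array([ -9.1, 265.4]), array([-16.2, 261.1]), array([-23.6, 256.6])]
1 0.0095 [array([ -5.3, 267.5]), array([-12.3, 263.2]), array([-19.6, 258.8])]
-1 -0.0095 [array([ 24.2, 223.7]), array([ 18.2, 218.7]), array([ 12. , 213.6])]
-1 0 [array([ 27.9, 225.5]), array([ 22. , 220.7]), array([ 15.8, 215.6])]
-1 0.0095 [array([ 31.6, 227.4]), array([ 25.8, 222.6]), array([ 19.6, 217.5])]
```

apply_moves --deltas '[{"grip":0,"tx":0,"ty":0,"tz":0.0005,"wx":0,"wy":0,"wz":0},{"grip":0,"tx":0,"ty":0,"tz":0.001,"wx":0,"wy":0,"wz":0},{"grip":0,"tx":0,"ty":0,"tz":0.001,"wx":0,"wy":0,"wz":0}]'

```text
clock: 10.45
tcp_pos: [0.5166, 0.0505, -0.0055]
tcp_rot: [0.996, -0.092, -0.0, 0.0]
ft_force: [0.4, 1.1, -0.5]
finger_gap: 0.0004
```

apply_moves --deltas '[{"grip":0,"tx":0,"ty":0,"tz":0.0005,"wx":0,"wy":0,"wz":0},{"grip":0,"tx":0,"ty":0,"tz":0.001,"wx":0,"wy":0,"wz":0},{"grip":0,"tx":0,"ty":0,"tz":0.001,"wx":0,"wy":0,"wz":0}]'

```text
clock: 10.82
tcp_pos: [0.5166, 0.0505, -0.0065]
tcp_rot: [0.996, -0.092, -0.0, 0.0]
ft_force: [0.3, -0.7, 0.2]
finger_gap: 0.0002
```

apply_moves --deltas '[{"grip":0,"tx":0,"ty":0,"tz":0.0005,"wx":0,"wy":0,"wz":0},{"grip":0,"tx":0,"ty":0,"tz":0.001,"wx":0,"wy":0,"wz":0},{"grip":0,"tx":0,"ty":0,"tz":0.0015,"wx":0,"wy":0,"wz":0}]'

```text
clock: 11.2
tcp_pos: [0.5166, 0.0505, -0.0079]
tcp_rot: [0.996, -0.092, -0.0, 0.0]
ft_force: [0.5, -0.3, 0.2]
finger_gap: 0.0006
```

```bash
python3 ov.py 0.022 pics/ov2
```

```text
(no output)
```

View pics/ov2_raw.png

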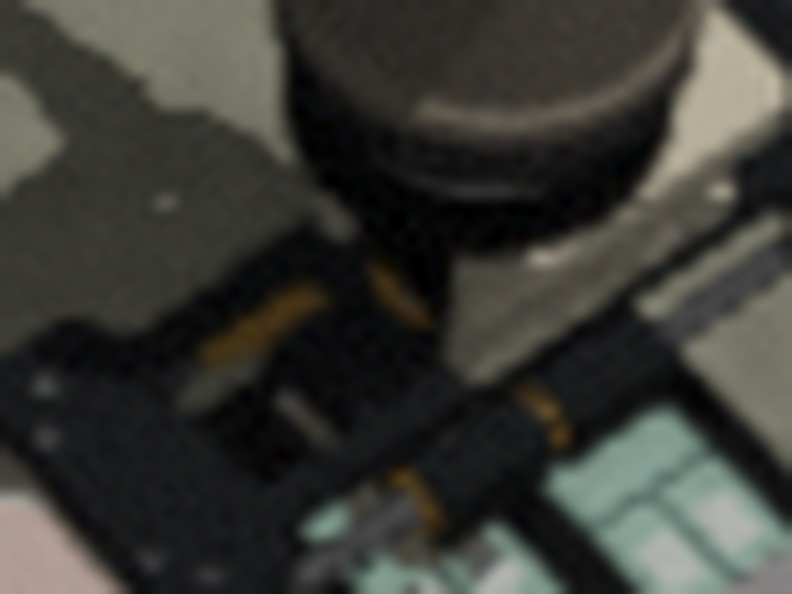

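apply_moves --deltas '[{"grip":0,"tx":0,"ty":0,"tz":0.0005,"wx":0,"wy":0,"wz":0},{"grip":0,"tx":0,"ty":0,"tz":0.001,"wx":0,"wy":0,"wz":0},{"grip":0,"tx":0,"ty":0,"tz":0.0015,"wx":0,"wy":0,"wz":0}]'

```text
clock: 11.62
tcp_pos: [0.5166, 0.0505, -0.0094]
tcp_rot: [0.996, -0.092, -0.0, 0.0]
ft_force: [-0.7, -0.9, -0.5]
finger_gap: 0.0005
```

apply_moves --deltas '[{"grip":0,"tx":0,"ty":0,"tz":0.0005,"wx":0,"wy":0,"wz":0},{"grip":0,"tx":0,"ty":0,"tz":0.001,"wx":0,"wy":0,"wz":0},{"grip":0,"tx":0,"ty":0,"tz":0.0015,"wx":0,"wy":0,"wz":0}]'

```text
clock: 12.0
tcp_pos: [0.5166, 0.0505, -0.0109]
tcp_rot: [0.996, -0.092, -0.0, 0.0]
ft_force: [0.1, 0.6, -0.8]
finger_gap: 0.0005
```

apply_moves --deltas '[{"grip":0,"tx":0,"ty":0,"tz":0.0005,"wx":0,"wy":0,"wz":0},{"grip":0,"tx":0,"ty":0,"tz":0.001,"wx":0,"wy":0,"wz":0},{"grip":0,"tx":0,"ty":0,"tz":0.0015,"wx":0,"wy":0,"wz":0}]'

```text
clock: 12.38
tcp_pos: [0.5166, 0.0505, -0.0124]
tcp_rot: [0.996, -0.092, 0.0, 0.0]
ft_force: [-0.5, -0.2, 0.0]
finger_gap: 0.0004
```

```bash
python3 ov.py 0.025 pics/ov3
python3 - <<'E'
import cv2
a=cv2.imread("pics/ov1_raw.png");b=cv2.imread("pics/ov3_raw.png")
import numpy as np
x=np.hstack([a[300:594,250:650],b[300:594,250:650]]);cv2.imwrite("pics/cmp.png",x)
E
```

```text
(no output)
```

View pics/cmp.png

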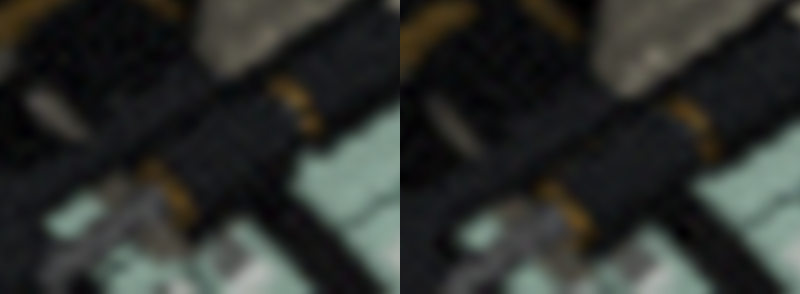

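apply_moves --deltas '[{"grip":0,"tx":0,"ty":0,"tz":0.0005,"wx":0,"wy":0,"wz":0},{"grip":0,"tx":0,"ty":0,"tz":0.001,"wx":0,"wy":0,"wz":0},{"grip":0,"tx":0,"ty":0,"tz":0.0015,"wx":0,"wy":0,"wz":0}]'

```text
clock: 12.8
tcp_pos: [0.5166, 0.0505, -0.014]
tcp_rot: [0.996, -0.092, -0.0, 0.0]
ft_force: [-0.9, 0.3, -0.7]
finger_gap: 0.0004
```

apply_moves --deltas '[{"grip":0,"tx":0,"ty":0,"tz":0.001,"wx":0,"wy":0,"wz":0},{"grip":0,"tx":0,"ty":0,"tz":0.0015,"wx":0,"wy":0,"wz":0}]'

```text
clock: 13.05
tcp_pos: [0.5165, 0.0505, -0.0155]
tcp_rot: [0.996, -0.092, -0.0, 0.0]
ft_force: [0.2, 0.4, -1.0]
finger_gap: 0.0003
```

apply_moves --deltas '[{"grip":0,"tx":0,"ty":0,"tz":0.001,"wx":0,"wy":0,"wz":0},{"grip":0,"tx":0,"ty":0,"tz":0.0015,"wx":0,"wy":0,"wz":0}]'

```text
clock: 13.3
tcp_pos: [0.5165, 0.0505, -0.017]
tcp_rot: [0.996, -0.092, -0.0, 0.0]
ft_force: [-0.9, -0.3, -0.7]
finger_gap: 0.0004
```

apply_moves --deltas '[{"grip":0,"tx":0,"ty":0,"tz":0.001,"wx":0,"wy":0,"wz":0},{"grip":0,"tx":0,"ty":0,"tz":0.0015,"wx":0,"wy":0,"wz":0}]'

```text
clock: 13.55
tcp_pos: [0.5165, 0.0505, -0.0185]
tcp_rot: [0.996, -0.092, -0.0, 0.0]
ft_force: [0.1, -0.1, -0.5]
finger_gap: 0.0006
```

```bash
python3 s.py
python3 - <<'E'
from cell import env
from h import *
im=env.get_image("scene")
cc=im["color"][190:230,320:373]
cv2.imwrite(f"pics/s10.png",cv2.resize(cc,None,fx=15,fy=15,interpolation=cv2.INTER_LANCZOS4))
E
```

```text
t 13.55 tcp [ 0.5165  0.0505 -0.0185] carrier [-20.2 -25.1 -18.5] F_carrier [ 0.1 -0.1 -0.5] gap 0.0006 yaw -10.55 tz [-0. -0. -1.]
```

View pics/s10.png

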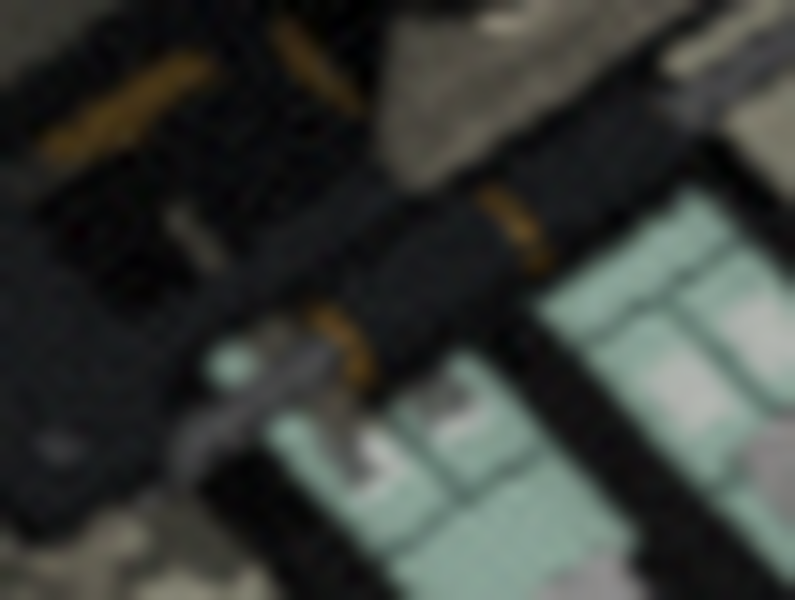

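apply_moves --deltas '[{"grip":0,"tx":0,"ty":0,"tz":0.0005,"wx":0,"wy":0,"wz":0},{"grip":0,"tx":0,"ty":0,"tz":0.001,"wx":0,"wy":0,"wz":0},{"grip":0,"tx":0,"ty":0,"tz":0.001,"wx":0,"wy":0,"wz":0}]'

```text
clock: 13.98
tcp_pos: [0.5165, 0.0505, -0.0194]
tcp_rot: [0.996, -0.092, -0.0, 0.0]
ft_force: [-0.1, -0.8, -0.6]
finger_gap: 0.0002
```

apply_moves --deltas '[{"grip":0,"tx":0,"ty":0,"tz":0.001,"wx":0,"wy":0,"wz":0},{"grip":0,"tx":0,"ty":0,"tz":0.0015,"wx":0,"wy":0,"wz":0}]'

```text
clock: 14.22
tcp_pos: [0.5167, 0.0505, -0.0204]
tcp_rot: [0.996, -0.092, 0.0, 0.0]
ft_force: [-4.1, 0.0, 10.3]
finger_gap: 0.0005
```

apply_moves --deltas '[{"grip":0,"tx":0,"ty":0,"tz":0.0003,"wx":0,"wy":0,"wz":0},{"grip":0,"tx":0,"ty":0,"tz":0.0003,"wx":0,"wy":0,"wz":0}]'

```text
clock: 14.48
tcp_pos: [0.5167, 0.0505, -0.0203]
tcp_rot: [0.996, -0.092, 0.0, 0.0]
ft_force: [-1.9, -0.4, 8.9]
finger_gap: 0.0006
```

```bash
python3 s.py
python3 - <<'E'
from cell import env
from h import *
im=env.get_image("scene")
cc=im["color"][190:230,320:373]
cv2.imwrite(f"pics/s11.png",cv2.resize(cc,None,fx=15,fy=15,interpolation=cv2.INTER_LANCZOS4))
E
```

```text
t 14.47 tcp [ 0.5167  0.0505 -0.0203] carrier [-20.  -25.1 -20.3] F_carrier [-1.8 -0.8  8.9] gap 0.0006 yaw -10.54 tz [ 0.001 -0.    -1.   ]
```

View pics/s11.png

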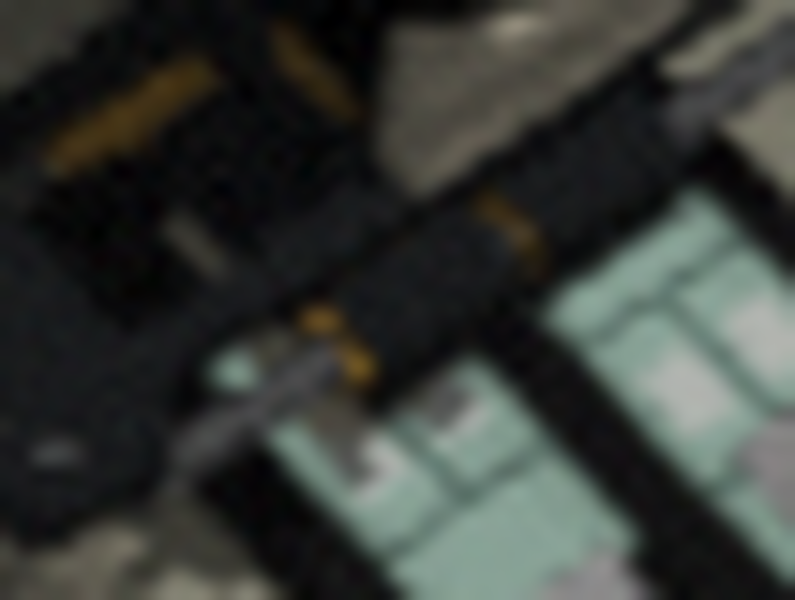

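apply_moves --deltas '[{"grip":0,"tx":0,"ty":0,"tz":0.0005,"wx":0,"wy":0,"wz":0},{"grip":0,"tx":0,"ty":0,"tz":0.0009,"wx":0,"wy":0,"wz":0},{"grip":0,"tx":0,"ty":0,"tz":0.0009,"wx":0,"wy":0,"wz":0}]'

```text
clock: 14.9
tcp_pos: [0.5168, 0.0505, -0.0204]
tcp_rot: [0.996, -0.092, 0.001, 0.0]
ft_force: [-4.8, 0.4, 17.6]
finger_gap: 0.0005
```

```bash
python3 s.py
```

```text
t 14.9 tcp [ 0.5168  0.0505 -0.0204] carrier [-20.  -25.1 -20.4] F_carrier [-4.8 -0.5 17.6] gap 0.0005 yaw -10.54 tz [ 0.001 -0.    -1.   ]
```

apply_moves --deltas '[{"grip":0,"tx":0.001,"ty":0,"tz":0,"wx":0,"wy":0,"wz":0},{"grip":0,"tx":0.002,"ty":0,"tz":0,"wx":0,"wy":0,"wz":0},{"grip":0,"tx":0.003,"ty":0,"tz":0,"wx":0,"wy":0,"wz":0},{"grip":0,"tx":0.004,"ty":0,"tz":0,"wx":0,"wy":0,"wz":0},{"grip":0,"tx":0.005,"ty":0,"tz":0,"wx":0,"wy":0,"wz":0}]'

```text
clock: 15.52
tcp_pos: [0.5207, 0.0499, -0.0204]
tcp_rot: [0.996, -0.092, -0.0, -0.0]
ft_force: [-8.9, 1.4, 20.6]
finger_gap: 0.0004
```

```bash
python3 s.py
cat > v.py <<'E'
from cell import env
from h import *
import sys
im=env.get_image("scene")
cc=im["color"][190:240,320:385]
cv2.imwrite(sys.argv[1],cv2.resize(cc,None,fx=12,fy=12,interpolation=cv2.INTER_LANCZOS4))
E
python3 v.py pics/s12.png
```

```text
t 15.53 tcp [ 0.5207  0.0499 -0.0204] carrier [-16.  -24.9 -20.4] F_carrier [-9.  -0.2 20.6] gap 0.0004 yaw -10.54 tz [-0.001  0.    -1.   ]
```

View pics/s12.png

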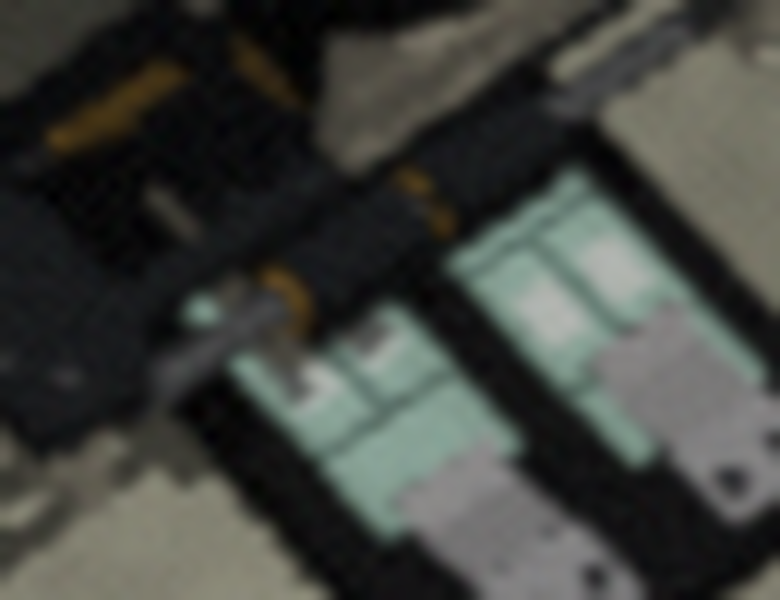

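apply_moves --deltas '[{"grip":0,"tx":0.001,"ty":0,"tz":0,"wx":0,"wy":0,"wz":0},{"grip":0,"tx":0.002,"ty":0,"tz":0,"wx":0,"wy":0,"wz":0},{"grip":0,"tx":0.003,"ty":0,"tz":0,"wx":0,"wy":0,"wz":0},{"grip":0,"tx":0.004,"ty":0,"tz":0,"wx":0,"wy":0,"wz":0},{"grip":0,"tx":0.005,"ty":0,"tz":0,"wx":0,"wy":0,"wz":0},{"grip":0,"tx":0.006,"ty":0,"tz":0,"wx":0,"wy":0,"wz":0}]'

```text
clock: 16.32
tcp_pos: [0.5241, 0.0493, -0.0205]
tcp_rot: [0.996, -0.092, -0.003, -0.0]
ft_force: [-15.5, 4.1, 27.1]
finger_gap: 0.0004
```

```bash
python3 s.py; python3 v.py pics/s13.png
```

```text
t 16.32 tcp [ 0.5241  0.0493 -0.0205] carrier [-12.6 -24.9 -20.5] F_carrier [-16.    1.2  27.1] gap 0.0004 yaw -10.53 tz [-0.006  0.001 -1.   ]
```

View pics/s13.png

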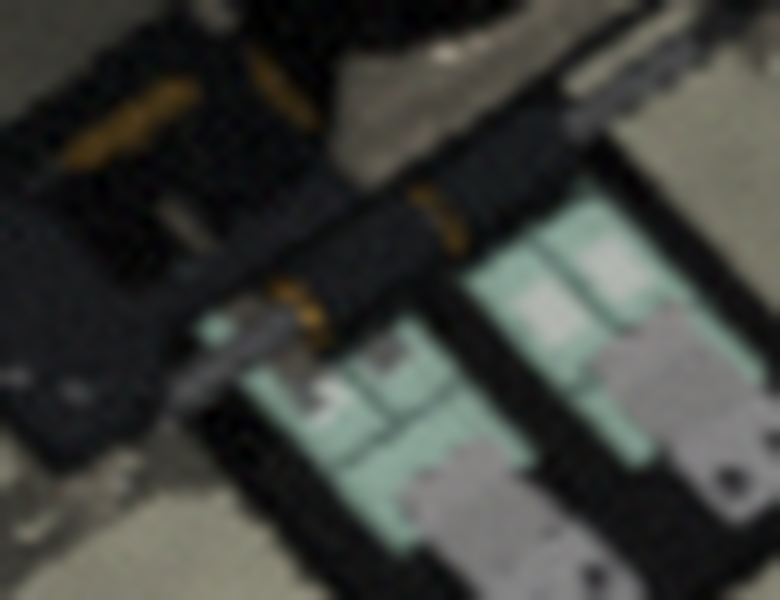

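apply_moves --deltas '[{"grip":0,"tx":0.001,"ty":0,"tz":-0.0003,"wx":0,"wy":0,"wz":0},{"grip":0,"tx":0.002,"ty":0,"tz":-0.0006,"wx":0,"wy":0,"wz":0},{"grip":0,"tx":0.003,"ty":0,"tz":-0.0008,"wx":0,"wy":0,"wz":0},{"grip":0,"tx":0.004,"ty":0,"tz":-0.0008,"wx":0,"wy":0,"wz":0},{"grip":0,"tx":0.005,"ty":0,"tz":-0.0008,"wx":0,"wy":0,"wz":0}]'

```text
clock: 17.0
tcp_pos: [0.5312, 0.0479, -0.0204]
tcp_rot: [0.996, -0.092, -0.001, -0.0]
ft_force: [-6.2, 1.1, 13.5]
finger_gap: 0.0003
```

```bash
python3 s.py; python3 v.py pics/s14.png
```

```text
t 17.0 tcp [ 0.5312  0.0479 -0.0204] carrier [ -5.3 -25.  -20.4] F_carrier [-6.3 -0.1 13.5] gap 0.0003 yaw -10.53 tz [-0.002  0.    -1.   ]
```

View pics/s14.png

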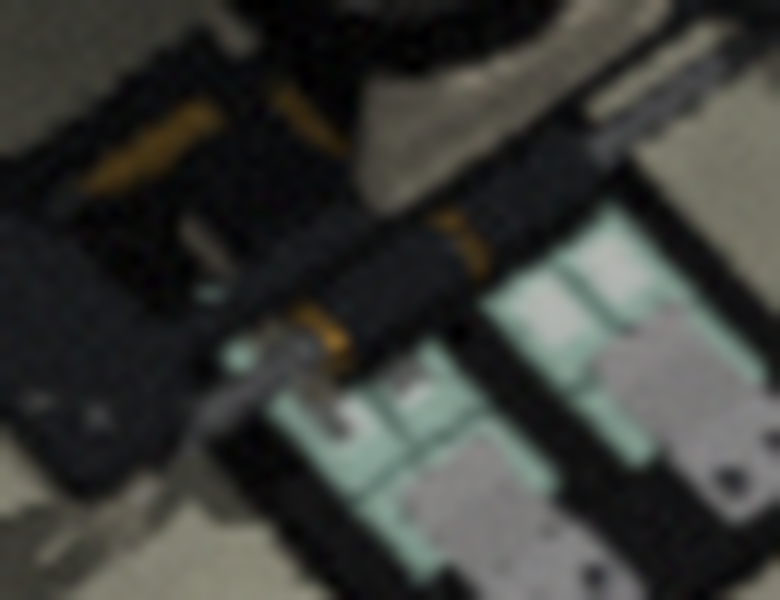

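apply_moves --deltas '[{"grip":0,"tx":0.0005,"ty":0,"tz":0.0004,"wx":0,"wy":0,"wz":0},{"grip":0,"tx":0.0015,"ty":0,"tz":0.0005,"wx":0,"wy":0,"wz":0},{"grip":0,"tx":0.0025,"ty":0,"tz":0.0005,"wx":0,"wy":0,"wz":0},{"grip":0,"tx":0.0035,"ty":0,"tz":0.0005,"wx":0,"wy":0,"wz":0},{"grip":0,"tx":0.0045,"ty":0,"tz":0.0005,"wx":0,"wy":0,"wz":0},{"grip":0,"tx":0.0055,"ty":0,"tz":0.0005,"wx":0,"wy":0,"wz":0}]'

```text
clock: 17.8
tcp_pos: [0.5367, 0.0469, -0.0204]
tcp_rot: [0.996, -0.092, -0.001, -0.0]
ft_force: [-7.5, 0.5, 15.9]
finger_gap: 0.0006
```

```bash
python3 s.py; python3 v.py pics/s15.png
```

```text
t 17.8 tcp [ 0.5367  0.0469 -0.0204] carrier [  0.3 -24.9 -20.4] F_carrier [-7.4 -0.8 15.9] gap 0.0006 yaw -10.54 tz [-0.001  0.    -1.   ]
```

View pics/s15.png

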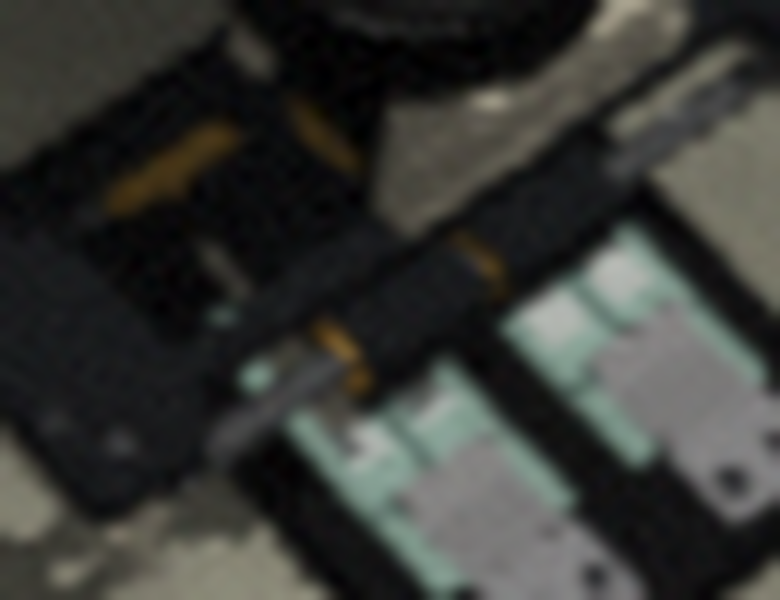

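apply_moves --deltas '[{"grip":0,"tx":0.001,"ty":0,"tz":0,"wx":0,"wy":0,"wz":0},{"grip":0,"tx":0.002,"ty":0,"tz":0,"wx":0,"wy":0,"wz":0},{"grip":0,"tx":0.003,"ty":0,"tz":0,"wx":0,"wy":0,"wz":0}]'

```text
clock: 18.23
tcp_pos: [0.5394, 0.0464, -0.0204]
tcp_rot: [0.996, -0.092, -0.001, -0.0]
ft_force: [-8.5, 2.3, 18.4]
finger_gap: 0.0005
```

```bash
python3 s.py
```

```text
t 18.23 tcp [ 0.5394  0.0464 -0.0204] carrier [  3.  -25.  -20.4] F_carrier [-8.7  0.7 18.4] gap 0.0005 yaw -10.54 tz [-0.002  0.    -1.   ]
```

apply_moves --deltas '[{"grip":0,"tx":0.001,"ty":0,"tz":0,"wx":0,"wy":0,"wz":0},{"grip":0,"tx":0.002,"ty":0,"tz":0,"wx":0,"wy":0,"wz":0},{"grip":0,"tx":0.003,"ty":0,"tz":0,"wx":0,"wy":0,"wz":0}]'

```text
clock: 18.6
tcp_pos: [0.5394, 0.0464, -0.0205]
tcp_rot: [0.996, -0.092, -0.004, -0.0]
ft_force: [-18.5, 4.5, 25.7]
finger_gap: 0.0007
```

```bash
python3 s.py; python3 v.py pics/s16.png
```

```text
t 18.6 tcp [ 0.5394  0.0464 -0.0205] carrier [  3.  -24.9 -20.5] F_carrier [-19.    1.1  25.7] gap 0.0007 yaw -10.53 tz [-0.008  0.001 -1.   ]
```

View pics/s16.png

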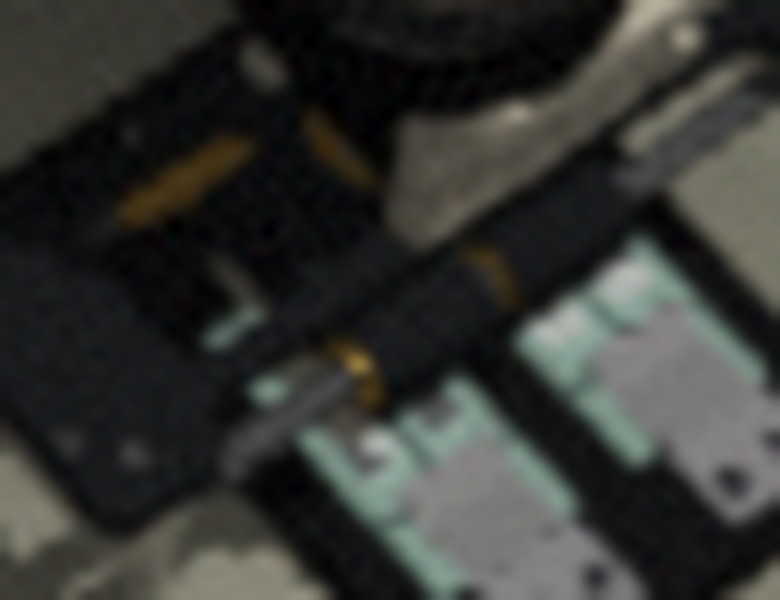

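Tip stalled at 23 mm of travel with 19 N of push, so the chamber is at the stop. Relax most of the forward push, then lift straight off.

apply_moves --deltas '[{"grip":0,"tx":-0.001,"ty":0,"tz":0,"wx":0,"wy":0,"wz":0},{"grip":0,"tx":-0.002,"ty":0,"tz":-0.0005,"wx":0,"wy":0,"wz":0},{"grip":0,"tx":-0.002,"ty":0,"tz":-0.003,"wx":0,"wy":0,"wz":0},{"grip":0,"tx":-0.002,"ty":0,"tz":-0.015,"wx":0,"wy":0,"wz":0},{"grip":0,"tx":-0.002,"ty":0,"tz":-0.06,"wx":0,"wy":0,"wz":0},{"grip":0,"tx":-0.05,"ty":0,"tz":-0.1,"wx":0,"wy":0,"wz":0},{"grip":0,"tx":-0.1,"ty":0,"tz":-0.12,"wx":0,"wy":0,"wz":0},{"grip":0,"tx":-0.12,"ty":0,"tz":-0.12,"wx":0,"wy":0,"wz":0},{"grip":0,"tx":-0.12,"ty":0,"tz":-0.12,"wx":0,"wy":0,"wz":0}]'

```text
clock: 19.77
tcp_pos: [0.4253, 0.0676, 0.0991]
tcp_rot: [0.996, -0.092, 0.001, 0.0]
ft_force: [0.0, -0.9, -0.5]
finger_gap: 0.0004
```

```bash
python3 s.py; python3 v.py pics/s17.png; python3 m.py
cat > t.py <<'E'
from cell import env
import cv2
cv2.imwrite("pics/t17.png",cv2.resize(env.get_image("top")["color"][110:230,230:350],None,fx=5,fy=5,interpolation=cv2.INTER_CUBIC))
E
python3 t.py
```

```text
t 19.77 tcp [0.4253 0.0676 0.0991] carrier [-113.1  -25.    99.1] F_carrier [ 0.2 -0.9 -0.5] gap 0.0004 yaw -10.52 tz [ 0.001 -0.    -1.   ]
top glass 3728 ((560.1719360351562, 93.05049133300781), (35.61280822753906, 74.72731018066406), 79.35459899902344) [[520.2000122070312, 82.5], [593.5999755859375, 68.5999984741211], [600.2000122070312, 103.5999984741211], [526.7000122070312, 117.5]]
top glass 2676 ((554.50927734375, 43.589263916015625), (35.209877014160156, 67.19551086425781), 79.40837097167969) [[518.2000122070312, 32.5], [584.2999877929688, 20.100000381469727], [590.7999877929688, 54.70000076293945], [524.7000122070312, 67.0999984741211]]
top carrier@14 ((520.4530029296875, 52.08092498779297), (239.9045867919922, 139.50408935546875), 16.277610778808594) [[385.79998779296875, 85.4000015258789], [424.8999938964844, -48.5], [655.0999755859375, 18.700000762939453], [616.0, 152.6999969482422]]
scene glass 4860 ((559.8221435546875, 94.6153335571289), (36.89638900756836, 75.88821411132812), 79.00845336914062) [[519.0999755859375, 83.69999694824219], [593.5999755859375, 69.30000305175781], [600.5999755859375, 105.5], [526.0999755859375, 120.0]]
scene glass 5083 ((550.5642700195312, 45.83421325683594), (36.40617370605469, 75.34851837158203), 79.7366943359375) [[510.20001220703125, 34.599998474121094], [584.4000244140625, 21.200000762939453], [590.9000244140625, 57.0], [516.7000122070312, 70.5]]
scene carrier@14 ((543.4017944335938, 71.240966796875), (115.99372100830078, 162.43675231933594), 79.57135772705078) [[453.0, 28.899999618530273], [612.7999877929688, -0.5], [633.7999877929688, 113.5999984741211], [474.0, 143.0]]
```

View pics/s17.png

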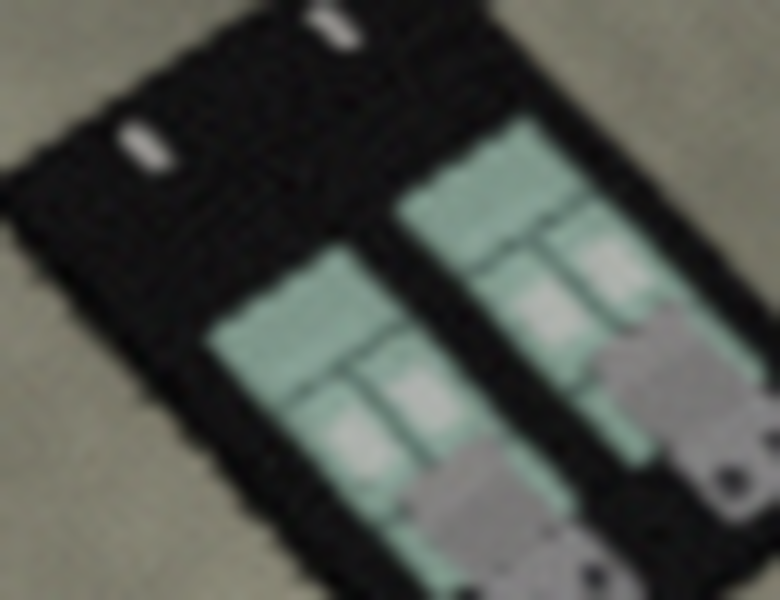

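View pics/t17.png

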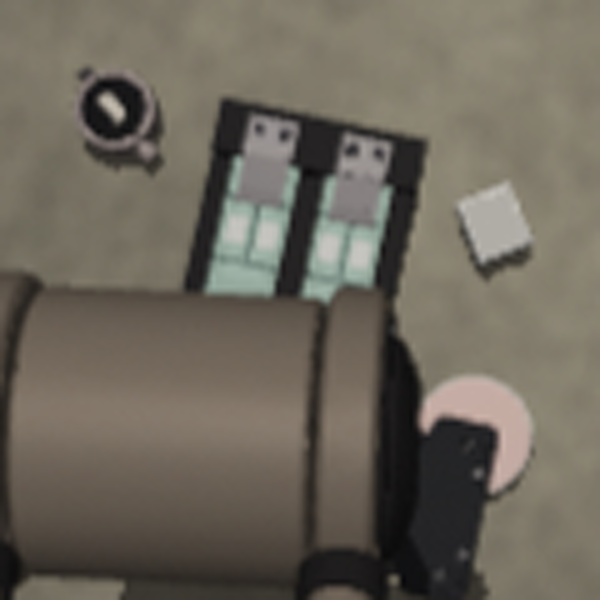

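```bash
python3 -c "
from cell import env
print(env.sign_off())"
```

```text
the job is handed in; nothing more can be done
None
```

The chamber is home against the end stop in the right-hand lane, under its leaf spring. The job was handed in at about 20 s of the 38 s allowed.

**What I did:** I pressed the closed fingertips on the rear half of the glass and slid it about 23 mm along the lane. The press was about 18 N, varying between 13 and 27 N on the way. I stopped when the tip stalled with the push rising to 19 N, then eased the push, lifted straight off and backed away.

**Last checks:**
- **Position:** In the scene camera the rear and front edges line up along the lane with those of the loaded chamber, to within 0.5 mm.
- **Squareness:** The glass looks square in the lane, within about 0.5° of the carrier's direction.
- **Everything else:** The loaded chamber has not moved measurably. The tally, cover box and dish look undisturbed. I did not measure the other bystanders again.
- **Release:** The robot reads no contact force and is clear of the carrier.

**What disagreed:**
- **Contact height:** The fingertips met the glass with the reported TCP about 36 mm below the glass top, so the physical tips end well short of the stated TCP. I found contact by force, and the pictures agreed that the tips were higher than reported.
- **Press force:** It went above the suggested 13 to 20 N at times, about 27 N at the lip and 26 N at the stop.
- **Spring and top view:** I judged the spring by eye only, not its angle. In the last top view the arm hid the rear of the chamber, so position rests on the scene camera and the stall at the stop.

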